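# Unstack the paint pots and set out the colours

## Robot

A 6-joint arm with a two-finger parallel gripper is mounted at the origin on the work surface. World frame = base frame: x ahead of the robot, y to its left, z up, the work surface at z = 0. Lengths are in m, angles in rad, forces in N, time in s.
With the tool pointing down it reaches from about 0.35 to 0.85 m from the base axis. Payload 8.1 kg.
Tool frame: the origin (TCP) lies on the centre line of the jaws, within the pads' length; the fingertips stand 11 mm ahead of it and the grasp point (between the pads) lies 8 mm behind it (tip_reach is the z of the fingertips in the tool frame, in m); z points along the fingers, y is the direction in which the jaws open and shut (so a half turn about z gives the same grasp; the last joint's range is limited). The gripper opens to 93 mm and grips with 3 to 60 N. Pads are 15 mm wide; open, the fingers measure 128 mm over their backs; the gripper's body (75 mm by 188 mm) begins 65 mm behind the grasp point.
Start: joints at [1.042, 0.13, 1.488, -0, 1.523, -0.085], TCP at [0.258, 0.542, 0.23] pointing down, gripper open.
Joint ranges: [-2.96, 2.96], [-0.89, 2.26], [0.02, 2.5], [-1.34, 4.48], [0, 2.73], [-2.66, 2.66]. Speed limits (rad/s): [2.39, 2.39, 2.79, 3.14, 3.14, 3.14].

## Interface

Orientations are given as a rotation vector (axis times angle).
In Python, from plant import read_state, read_camera, camera_params, close_job, silhouettes, tip_of, tip_reach gives the robot as it stands.
- The arm moves only by the shell command python3 -m creep 'ROWS' [FORCE]. ROWS is JSON, a list of rows, each a list of 5 numbers: the shift along the tool's x, y, z in m, then the turn about the tool's z in rad, then the closure in counts, from 0 (fully open) to 255 (shut). In form: [[dx, dy, dz, twist, gripper], ...]. A call has 1 to 12 rows; each row shifts and turns the commanded pose from where the row before left it, along the tool's axes as they then stand; what a row does not reach is not made up. A row lasts 1/12 s, in which the tool goes at most 41.7 mm and 7.16 degrees, less where a joint would pass 70% of its speed; a pose out of reach is approached as far as the arm can. A call is refused whole if a number of a shift passes 0.0417 or a number of a turn 0.125, either way. A call with a gripper value outside its range is refused whole. The fingers move at their own pace and stop on an object; FORCE is the grip in N (left out, the last holds). Time passes only in rows, so rows that do not move let the fingers close. It gives the time, the measured TCP pose, the force and the opening at its end, in the units of the state.
- read_state(): the state, without advancing time (a new reading comes with each control period).
- read_camera(name): name is "scene" or "side" or "wrist"; returns the picture (420x560x3 uint8, red, green, blue); there is no depth.
- camera_params(name): a dict with "fov_y" (degrees; the focal length in pixels is half the picture's height over the tangent of half this angle, whatever the lens; pixels are square), "cx", "cy" (the principal point, pixels), "position" and "rotation" of the camera in the world. Camera axes: x right, y down, z forward; pixel columns grow to the right and rows downward; lengths in m; the calibration is good to about 2 mm. A picture is of the moment at which its call begins: read the wrist's pose just before it. camera_params takes no time and is no camera call; for the wrist camera it gives the pose at the moment of the call.
- close_job(): hands the job in, once; it reports no verdict.
Trained networks look in the newest picture that a camera, given by its name, has taken for a name from the list of things; names that differ only in an ending like _2 or _b are one class to them, and where a whole thing is asked for, a point or a joint stands for the part that bears it (a point fixed in the world has none). Each returns a list of dicts, best first, with "confidence" (0 to 1); they miss things now and then, are a little off and sometimes report something else, mostly with a low value. They report only what shows in the picture. A call takes as long as a camera call. They do not tell look-alikes from the thing itself.
- silhouettes(camera, query): "region" (420x560 bool, what is visible of it) and "pixel" ([column, row] in pixels, amid what is visible of it).
- tip_of(camera, query): "pixel" ([column, row] in pixels: a listed point, or the origin of a listed thing).
The state is a dict: "t": time; "q": joint angles; "dq": joint speeds; "joint_torque": joint torques, N m; "tool_pos": TCP position; "orientation": TCP orientation; "force": force on the tool from outside, world axes, zero at the start; "wrist_torque": the same for the moment, N m; "opening": finger opening in m.
Only numpy, scipy, OpenCV 4.12 (cv2) and the standard library are available. Lean on these libraries where they do the work, as an engineer would, in place of code of your own. Each camera call takes 0.05 s, during which the arm holds its last target.

## Task

Set the colours out for the next sneaker: take the two stacks of paint pots apart and stand each pot upright in the middle of the coaster of its own colour. Go from light to dark, finishing each pot before the next: first yellow, then lilac, then blue, then black. Set the pots down, never drop them or let one tip over, and leave the white bottle and the clear case where they are.

Things in the scene. Friction and masses are not known exactly. Their poses are not given: they have to be found in the camera images.
- yellow_pot_mid (a point): yellow paint pot, closed and rigid, loose: an upright plain cylinder 44 mm in diameter and 56 mm high, yellow lid and sides; about 110 g. A small pot: it starts on the lid of one of the two wide pots (blue or black), which one varies. The point is the pot's centre, 28 mm above its underside; z is its axis, up.
- lilac_pot_mid (a point): lilac paint pot, closed and rigid, loose: an upright plain cylinder 44 mm in diameter and 56 mm high, lilac lid and sides; about 110 g. A small pot: it starts on the lid of one of the two wide pots (blue or black), which one varies. The point is the pot's centre, 28 mm above its underside; z is its axis, up.
- blue_pot_mid (a point): blue paint pot, closed and rigid, loose: an upright plain cylinder 64 mm in diameter and 50 mm high, blue lid and sides; about 200 g. A wide pot: it starts standing on the bench with a small pot (yellow or lilac) centred on its flat lid, so that a ring of its lid shows round it. The point is the pot's centre, 25 mm above its underside; z is its axis, up.
- black_pot_mid (a point): black paint pot, closed and rigid, loose: an upright plain cylinder 64 mm in diameter and 50 mm high, black lid and sides; about 200 g. A wide pot: it starts standing on the bench with a small pot (yellow or lilac) centred on its flat lid, so that a ring of its lid shows round it. The point is the pot's centre, 25 mm above its underside; z is its axis, up.
- yellow_coaster_top (a point): yellow coaster with a thin pale ring on it: a flat disc 90 mm in diameter and 4 mm thick, fixed to the bench, the place of the yellow pot. The point is the centre of its upper face, 4 mm above the bench; z is up.
- lilac_coaster_top (a point): lilac coaster with a thin pale ring on it: a flat disc 90 mm in diameter and 4 mm thick, fixed to the bench, the place of the lilac pot. The point is the centre of its upper face, 4 mm above the bench; z is up.
- blue_coaster_top (a point): blue coaster with a thin pale ring on it: a flat disc 90 mm in diameter and 4 mm thick, fixed to the bench, the place of the blue pot. The point is the centre of its upper face, 4 mm above the bench; z is up.
- black_coaster_top (a point): black coaster with a thin pale ring on it: a flat disc 90 mm in diameter and 4 mm thick, fixed to the bench, the place of the black pot. The point is the centre of its upper face, 4 mm above the bench; z is up.
- bottle_mid (a point): white cleaner bottle with a grey cap, loose, 54 mm in diameter and 160 mm high, standing among the coasters; not to be disturbed. The point is half-way up its axis, 80 mm above its underside; z is up.
- case_mid (a point): small clear case with a dark blue frame on its lid, loose, 85 x 65 x 42 mm (its x, y, z), lying on the bench on the robot's right, nearer than the pots; not to be disturbed. The point is its centre, 21 mm above the bench.
There are look-alikes about, which are no part of the job. There is more than one size of the part that bears yellow_pot_mid; the job needs the larger. What is shaped like the part that bears lilac_pot_mid but green is not meant.

How it is judged:
On the way, in this order (a step that is already met when the one before it is completed fails the run):
1. the yellow pot stands upright in the middle of the yellow coaster, let go (horizontal distance between yellow_pot_mid and yellow_coaster_top below 0.015 m and z of yellow_pot_mid in the frame of yellow_coaster_top between 0.023 and 0.033 m and angle between yellow_pot_mid's own z axis and vertical below 0.1 rad and contact force between the fingers and yellow_pot below 0.3 N and linear speed of yellow_pot below 0.02 m/s), for 0.2 s.
2. the lilac pot stands upright in the middle of the lilac coaster, let go (horizontal distance between lilac_pot_mid and lilac_coaster_top below 0.015 m and z of lilac_pot_mid in the frame of lilac_coaster_top between 0.023 and 0.033 m and angle between lilac_pot_mid's own z axis and vertical below 0.1 rad and contact force between the fingers and lilac_pot below 0.3 N and linear speed of lilac_pot below 0.02 m/s), for 0.2 s.
3. the blue pot stands upright in the middle of the blue coaster, let go (horizontal distance between blue_pot_mid and blue_coaster_top below 0.015 m and z of blue_pot_mid in the frame of blue_coaster_top between 0.02 and 0.03 m and angle between blue_pot_mid's own z axis and vertical below 0.1 rad and contact force between the fingers and blue_pot below 0.3 N and linear speed of blue_pot below 0.02 m/s), for 0.2 s.
4. the black pot stands upright in the middle of the black coaster, let go (horizontal distance between black_pot_mid and black_coaster_top below 0.015 m and z of black_pot_mid in the frame of black_coaster_top between 0.02 and 0.03 m and angle between black_pot_mid's own z axis and vertical below 0.1 rad and contact force between the fingers and black_pot below 0.3 N and linear speed of black_pot below 0.02 m/s), for 0.2 s.
At the end, for the whole second after the job is handed in: All four pots stand upright (within 0.1 rad) on the coasters of their own colours, each within 15 mm of the coaster's centre and resting on it (height within 5 mm), released and at rest; they were set down in the order yellow, lilac, blue, black (all of step 1 and all of step 2 and all of step 3 and all of step 4); the robot touches nothing.
It fails at once if a pot is tipped over (more than 0.7 rad) (angle between any of yellow_pot_mid, lilac_pot_mid, blue_pot_mid, black_pot_mid's own z axis and vertical above 0.7 rad).
It fails at once if a pot is dropped (falls free at more than 0.8 m/s, that is from more than about 3 cm) ((linear speed of yellow_pot above 0.8 m/s and contact force between the fingers and yellow_pot below 0.1 N) or (linear speed of lilac_pot above 0.8 m/s and contact force between the fingers and lilac_pot below 0.1 N) or (linear speed of blue_pot above 0.8 m/s and contact force between the fingers and blue_pot below 0.1 N) or (linear speed of black_pot above 0.8 m/s and contact force between the fingers and black_pot below 0.1 N)).
It fails at once if the bottle is moved by more than 20 mm (distance of bottle_mid from where it was at the start of the episode above 0.02 m).
It fails at once if the clear case is moved by more than 20 mm (distance of case_mid from where it was at the start of the episode above 0.02 m).
It also fails if it takes over 99 s, if anything falls off the work surface, if the arm or the gripper's body presses on something with over 40 N, if the wrist force passes 120 N, or if a joint passes its speed limit or range.

## Working session

There is one attempt and no reset: what is moved stays moved. The work goes in short steps, Python scripts to look and compute and a shell command to move; the robot and the scene stay as the last step left them, time stands still between calls to the robot, and variables do not carry over. Pictures are saved under pics/ and viewed, and the job is handed in when it is done.

```bash
ls; mkdir -p pics; python3 - <<'E'
from plant import *
import cv2
s=read_state(); print(s)
for n in ["scene","side","wrist"]:
    p=camera_params(n); print(n,p)
    im=read_camera(n); cv2.imwrite(f"pics/{n}0.png",im[:,:,::-1])
E
```

```text
pics
{'t': 0.0, 'q': array([ 1.04160353e+00,  1.31171317e-01,  1.48927443e+00, -2.32276667e-05,
        1.52300133e+00, -8.53768514e-02]), 'dq': array([-8.38351849e-04, -2.77089450e-04, -5.93127514e-05, -1.04082516e-03,
        4.38443728e-04,  3.43352632e-04]), 'joint_torque': array([ 2.16511609e-03, -5.59829342e+01, -4.91780555e+01,  7.69404718e-02,
        3.49007570e-02, -1.44634037e-04]), 'tool_pos': array([0.25732848, 0.54140529, 0.22858404]), 'orientation': array([-6.91316336e-01, -3.06403219e+00,  2.78702278e-03]), 'force': array([-0.089614  ,  0.23888489, -0.18535185]), 'wrist_torque': array([ 0.01085805, -0.00577407,  0.06620265]), 'opening': 0.09276574665710481}
scene {'fov_y': 53.69814645357378, 'cx': 277.5687829323959, 'cy': 211.15038608619312, 'position': array([0.84162038, 0.50722157, 0.92230171]), 'rotation': array([-0.92383624, -2.65100141,  0.89287024])}
side {'fov_y': 57.80865825853927, 'cx': 280.8725417106444, 'cy': 210.45875660760962, 'position': array([ 0.31100359, -0.63570049,  0.47227943]), 'rotation': array([-2.10409769,  0.23607804, -0.15125668])}
wrist {'fov_y': 69.98543236486385, 'cx': 281.81822396926555, 'cy': 203.6060195108866, 'position': array([0.18462413, 0.57576123, 0.38351758]), 'rotation': array([2.43721843, 1.54226919, 0.22476655])}
```

View pics/scene0.png

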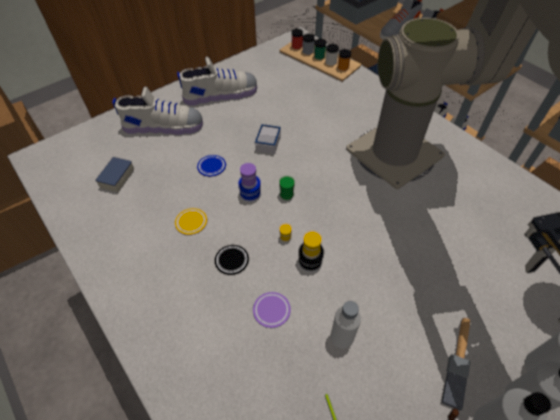

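View pics/side0.png

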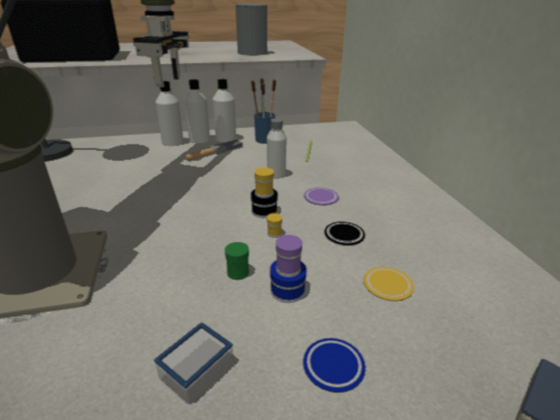

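View pics/wrist0.png

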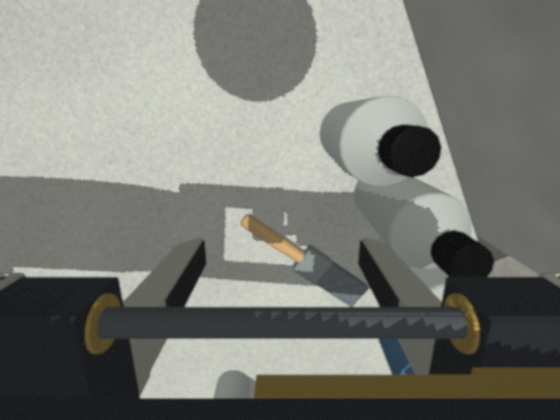

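Scene picture: the yellow-on-black stack is at about (312,250) and the lilac-on-blue stack at (249,182). Candidates for yellow are the pot on the black one (312,243) and the small loose pot (285,232), which is a decoy. Candidates for lilac are the one on blue (248,174) and the green pot (287,187), which isn't meant. Next I'll measure.

```bash
cat > h.py <<'E'
from plant import *
import numpy as np, cv2
from scipy.spatial.transform import Rotation as R
def cam(n):
    p=camera_params(n); f=210/np.tan(np.radians(p['fov_y']/2)); return np.array(p['position']),R.from_rotvec(p['rotation']),f,p['cx'],p['cy']
def ray(n,px,c=None):
    P,Q,f,cx,cy=c or cam(n); d=Q.apply([(px[0]-cx)/f,(px[1]-cy)/f,1]); return P,d/np.linalg.norm(d)
def onz(n,px,z,c=None):
    P,d=ray(n,px,c); return P+d*(z-P[2])/d[2]
def tri(r):
    A=0;b=0
    for P,d in r:
        M=np.eye(3)-np.outer(d,d); A=A+M; b=b+M@P
    return np.linalg.solve(A,b)
def proj(n,X,c=None):
    P,Q,f,cx,cy=c or cam(n); v=Q.inv().apply(np.array(X)-P); return np.array([cx+f*v[0]/v[2],cy+f*v[1]/v[2]])
E
python3 - <<'E'
from h import *
Z={'yellow_pot_mid':.078,'lilac_pot_mid':.078,'blue_pot_mid':.025,'black_pot_mid':.025,'bottle_mid':.08,'case_mid':.021}
for nm in ['yellow','lilac','blue','black']: Z[nm+'_coaster_top']=.004
for q,z in Z.items():
    out=[]
    for c in ["scene","side"]:
        for d in tip_of(c,q)[:3]:
            print(q,c,round(d['confidence'],2),np.round(d['pixel'],1),np.round(onz(c,d['pixel'],z)[:2],4))
    
E
```

```text
yellow_pot_mid scene 0.83 [310.3 247.7] [0.4643 0.1354]
yellow_pot_mid scene 0.71 [284. 235.] [0.4906 0.0678]
yellow_pot_mid side 0.92 [262.4 179.3] [0.4555 0.1444]
yellow_pot_mid side 0.79 [271.4 227.9] [ 0.4338 -0.0583]
lilac_pot_mid scene 0.74 [287.3 191.9] [ 0.3985 -0.0332]
lilac_pot_mid scene 0.58 [247.8 172.8] [ 0.4401 -0.1538]
lilac_pot_mid side 0.72 [236.4 261. ] [ 0.3574 -0.1418]
lilac_pot_mid side 0.56 [288.6 257.8] [ 0.4432 -0.1518]
blue_pot_mid scene 0.72 [250.  190.7] [ 0.4497 -0.1363]
blue_pot_mid side 0.6 [286.7 278. ] [ 0.4436 -0.1414]
black_pot_mid scene 0.65 [311.1 255.2] [0.4535 0.13  ]
black_pot_mid side 0.96 [263.2 200.5] [0.4556 0.138 ]
bottle_mid scene 0.77 [345.2 318.8] [0.5234 0.3164]
bottle_mid side 0.57 [277.1 149.7] [0.5277 0.309 ]
case_mid scene 0.59 [265.6 140.9] [ 0.2915 -0.2724]
case_mid side 0.82 [195.9 363.1] [ 0.2806 -0.28  ]
case_mid side 0.64 [322.9 197. ] [0.603  0.1318]
yellow_coaster_top scene 0.76 [191.1 220.8] [ 0.6288 -0.1656]
yellow_coaster_top side 0.58 [388.2 281.8] [ 0.6287 -0.168 ]
yellow_coaster_top side 0.57 [264.6 181.5] [0.486  0.2764]
lilac_coaster_top scene 0.83 [271.  309.7] [0.6154 0.1746]
lilac_coaster_top side 0.67 [324.5 197.1] [0.6178 0.1594]
lilac_coaster_top side 0.56 [288.8 254.9] [ 0.4706 -0.0521]
blue_coaster_top scene 0.82 [208.6 166.8] [ 0.483 -0.306]
blue_coaster_top side 0.84 [333.4 360.7] [ 0.4726 -0.3059]
black_coaster_top scene 0.7 [232.3 258.9] [0.6086 0.0039]
black_coaster_top side 0.65 [343.2 230.8] [0.6087 0.0058]
black_coaster_top side 0.62 [283.4 276.8] [ 0.4447 -0.1136]
black_coaster_top side 0.17 [281.1 145.4] [0.591  0.5262]
```

```bash
cat >> h.py <<'E'
from scipy.optimize import minimize
def cylpts(x,y,z0,z1,r,n=48):
    a=np.linspace(0,2*np.pi,n,endpoint=False); o=[]
    for z in (z0,z1): o.append(np.c_[x+r*np.cos(a),y+r*np.sin(a),np.full(n,z)])
    return np.vstack(o)
def projm(X,c):
    P,Q,f,cx,cy=c; v=Q.inv().apply(X-P); return np.c_[cx+f*v[:,0]/v[:,2],cy+f*v[:,1]/v[:,2]]
def render(x,y,z0,z1,r,c):
    h=cv2.convexHull(projm(cylpts(x,y,z0,z1,r),c).astype(np.float32))
    m=np.zeros((420,560),np.uint8); cv2.fillPoly(m,[np.round(h*16).astype(np.int32)],255,shift=4,lineType=cv2.LINE_AA); return m/255.
def hullcentroid(x,y,z0,z1,r,c):
    m=render(x,y,z0,z1,r,c); v,u=np.mgrid[:420,:560]; return np.array([(m*u).sum(),(m*v).sum()])/m.sum(),m.sum()
def fit(reg,z0,z1,r,c,guess):
    # match the centroid of a fully visible region
    v,u=np.nonzero(reg); t=np.array([u.mean(),v.mean()])
    from scipy.optimize import least_squares
    s=least_squares(lambda p:hullcentroid(p[0],p[1],z0,z1,r,c)[0]-t,guess,diff_step=.005)
    m=render(*s.x,z0,z1,r,c)>.5
    return s.x,(m&reg).sum()/(m|reg).sum(),reg.sum()
E
python3 - <<'E'
from h import *
Z={'yellow_pot_mid':(.05,.106,.022,.458,.137),'lilac_pot_mid':(.05,.106,.022,.443,-.15),
'yellow_coaster_top':(0,.004,.045,.6288,-.167),'lilac_coaster_top':(0,.004,.045,.616,.17),'blue_coaster_top':(0,.004,.045,.478,-.306),'black_coaster_top':(0,.004,.045,.6087,.005),'bottle_mid':(0,.16,.027,.525,.312),'blue_pot_mid':(0,.05,.032,.445,-.14),'black_pot_mid':(0,.05,.032,.455,.135)}
big={}
for c in ["scene","side"]:
    C=cam(c); im=read_camera(c)[:,:,::-1].copy(); ov=im.copy()
    for q,(z0,z1,r,x,y) in Z.items():
        for d in silhouettes(c,q)[:3]:
            try: f,iou,n=fit(d['region'],z0,z1,r,C,(x,y))
            except Exception as e: print('x',e); continue
            print(q,c,round(d['confidence'],2),np.round(f,4),'iou',round(iou,2),n)
E
```

```text
yellow_pot_mid scene 0.67 [0.4571 0.1319] iou 0.86 435
yellow_pot_mid scene 0.65 [0.4851 0.0647] iou 0.46 223
lilac_pot_mid scene 0.69 [ 0.4463 -0.1445] iou 0.79 336
lilac_pot_mid scene 0.65 [ 0.3921 -0.0444] iou 0.73 321
yellow_coaster_top scene 0.79 [ 0.6299 -0.1674] iou 0.84 651
lilac_coaster_top scene 0.95 [0.6135 0.1739] iou 0.93 1098
lilac_coaster_top scene 0.31 [ 0.4414 -0.1504] iou 0.48 355
blue_coaster_top scene 0.64 [ 0.4738 -0.307 ] iou 0.9 522
black_coaster_top scene 0.92 [0.6103 0.0019] iou 0.85 798
black_coaster_top scene 0.31 [0.5034 0.3087] iou 0.64 1058
bottle_mid scene 0.77 [0.5379 0.3288] iou 0.74 1039
blue_pot_mid scene 0.74 [ 0.4516 -0.1328] iou 0.58 384
black_pot_mid scene 0.58 [0.4664 0.1401] iou 0.47 397
yellow_pot_mid side 0.88 [0.4553 0.1312] iou 0.88 530
yellow_pot_mid side 0.7 [ 0.44   -0.0501] iou 0.38 331
lilac_pot_mid side 0.95 [ 0.4437 -0.1442] iou 0.9 977
lilac_pot_mid side 0.91 [ 0.3581 -0.1403] iou 0.7 811
yellow_coaster_top side 0.9 [ 0.6277 -0.1681] iou 0.89 1286
lilac_coaster_top side 0.64 [0.6108 0.1732] iou 0.86 488
blue_coaster_top side 0.58 [ 0.4716 -0.3082] iou 0.94 2709
blue_coaster_top side 0.58 [ 0.2774 -0.2591] iou 0.74 3882
black_coaster_top side 0.64 [ 0.6084 -0.0011] iou 0.9 811
black_coaster_top side 0.38 [ 0.2773 -0.259 ] iou 0.74 3860
bottle_mid side 0.96 [0.5254 0.3104] iou 0.72 955h.py:28: RuntimeWarning: invalid value encountered in divide
  m=render(x,y,z0,z1,r,c); v,u=np.mgrid[:420,:560]; return np.array([(m*u).sum(),(m*v).sum()])/m.sum(),m.sum()
```

```bash
python3 - <<'E'
from h import *
a=cv2.imread('pics/scene0.png')[150:290,220:340]; b=cv2.imread('pics/side0.png')[150:310,215:345]
a=cv2.resize(a,(400,466),interpolation=2); b=cv2.resize(b,(380,466),interpolation=2)
cv2.imwrite('pics/crop1.png',np.hstack([a,b]))
for n,px in (('scene',(285,233)),('side',(274.5,226))): print('small',onz(n,px,.017))
for n,px in (('scene',(287,188)),('side',(237,261))): print('green',onz(n,px,.028))
E
python3 -m creep '[[0,0,0,0.125,0],[0,0,0,0.125,0],[0,0,0,0.125,0],[0,0,0,0.125,0],[0,0,0,0.125,0],[0,0,0,0.125,0],[0,0,0,0.125,0],[0,0,0,0.125,0],[0,0,0,0.125,0],[0,0,0,0,0]]' 20
```

```text
small [0.45919609 0.03278799 0.017     ]
small [0.46090801 0.0369201  0.017     ]
green [ 0.36391186 -0.07680568  0.028     ]
green [ 0.36431847 -0.07935198  0.028     ]
t: 2.98
tool_pos: [0.2576, 0.5419, 0.2296]
orientation: [2.226, 2.217, 0.0]
force: [-0.3, 0.5, -0.7]
opening: 0.0933
```

View pics/crop1.png

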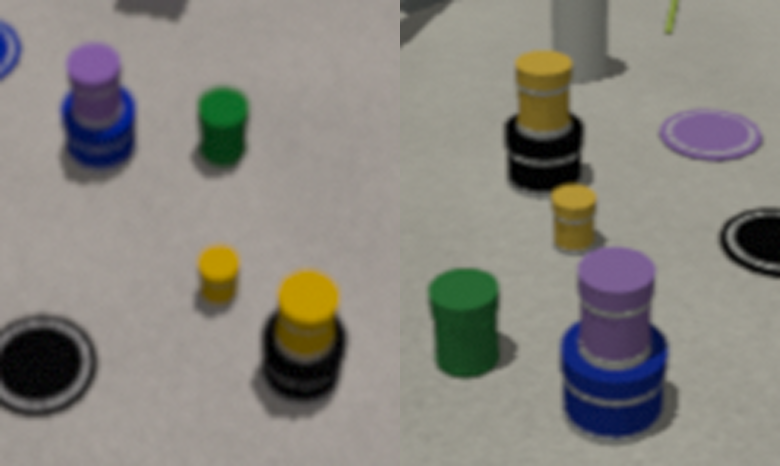

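The crop confirms it: the larger yellow pot sits on the black pot, the small yellow one is loose at about (.460,.035), and the green one is at (.364,-.078). Tool x is now world +y and tool y is world +x. I'll move above the yellow stack.

```bash
python3 -m creep '[[-0.02,0.01,0,0.001,0],[-0.036,0.0175,0,0,0],[-0.036,0.0175,0,0,0],[-0.036,0.0175,0,0,0],[-0.036,0.0175,0,0,0],[-0.036,0.0175,0,0,0],[-0.036,0.0175,0,0,0],[-0.036,0.0175,0,0,0],[-0.036,0.0175,0,0,0],[-0.036,0.0175,0,0,0],[-0.036,0.0175,0,0,0],[-0.03,0.014,0,0,0]]'
python3 -m creep '[[0,0,0,0,0],[0,0,0,0,0]]'
python3 - <<'E'
from h import *
print(read_state()['tool_pos'],R.from_rotvec(read_state()['orientation']).as_matrix().round(4).tolist())
C=cam('wrist'); im=read_camera('wrist'); cv2.imwrite('pics/w1.png',im[:,:,::-1])
for q,z,r in (('yellow_pot_mid',(.05,.106),.022),('black_pot_mid',(0,.05),.032)):
  for d in silhouettes('wrist',q)[:2]:
    f,i,n=fit(d['region'],*z,r,C,(.456,.1315)); print(q,d['confidence'],f,i,n)
  for d in tip_of('wrist',q)[:2]: print('tip',d['confidence'],d['pixel'],onz('wrist',d['pixel'],sum(z)/2,C))
E
```

```text
t: 3.98
tool_pos: [0.4579, 0.1296, 0.23]
orientation: [2.215, 2.227, 0.001]
force: [0.6, -0.4, -0.9]
opening: 0.0933
t: 4.15
tool_pos: [0.4575, 0.1307, 0.2297]
orientation: [-2.22, -2.222, -0.0]
force: [-0.1, 0.8, 0.1]
opening: 0.0935
[0.45753611 0.13066289 0.22969359] [[-0.0008, 1.0, 0.0], [1.0, 0.0008, 0.0001], [0.0001, 0.0, -1.0]]
yellow_pot_mid 0.83 [0.45669752 0.12990958] 0.9215976331360947 1869
yellow_pot_mid 0.7 [0.45970279 0.06396189] 0.3426939552594003 720
tip 0.87 [281.9, 192.6] [0.45761766 0.13020571 0.078     ]
tip 0.69 [283.9, 250.7] [0.45999323 0.06291615 0.078     ]
black_pot_mid 0.62 [0.45649686 0.14554122] 0.31476912231230175 984
tip 0.91 [282.1, 179.5] [0.45782202 0.13280329 0.025     ]
```

View pics/w1.png

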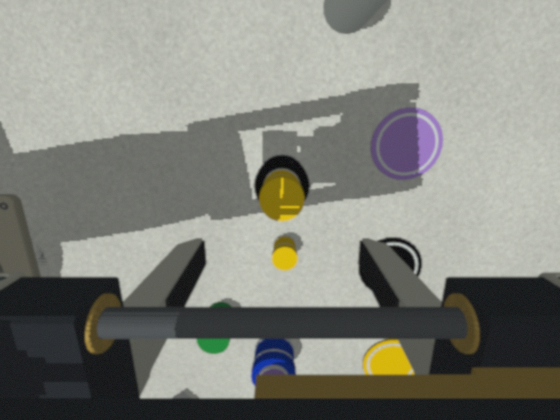

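The wrist view shows the yellow pot at (282,190) with its black ring around it, and the tool is right above it. I'll descend and grip.

```bash
python3 -m creep '[[0,0,0.03,0,0],[0,0,0.04,0,0],[0,0,0.04,0,0],[0,0,0.025,0,0],[0,0,0.012,0,0],[0,0,0.01,0,0],[0,0,0,0,0],[0,0,0,0,60],[0,0,0,0,90],[0,0,0,0,110],[0,0,0,0,140],[0,0,0,0,255]]' 20
python3 -m creep '[[0,0,0,0,255],[0,0,0,0,255],[0,0,0,0,255],[0,0,0,0,255],[0,0,0,0,255]]' 20
```

```text
t: 5.4
tool_pos: [0.4578, 0.1322, 0.0737]
orientation: [2.22, 2.222, 0.002]
force: [-0.2, -0.6, 0.2]
opening: 0.0642
t: 5.82
tool_pos: [0.4571, 0.1321, 0.0727]
orientation: [2.22, 2.222, 0.0]
force: [-1.3, 0.3, 1.5]
opening: 0.0435
```

```bash
python3 -m creep '[[0,0,-0.01,0,255],[0,0,-0.02,0,255],[0,0,-0.025,0,255],[0,0,-0.015,0,255],[-0.01,0.006,0,0,255],[-0.025,0.014,0,0,255],[-0.035,0.02,0,0,255],[-0.035,0.02,0,0,255],[-0.035,0.02,0,0,255],[-0.035,0.02,0,0,255],[-0.035,0.02,0,0,255],[-0.035,0.02,0,0,255]]'
python3 -m creep '[[-0.028,0.016,0,0,255],[-0.015,0.01,0,0,255],[-0.01,0.006,0,0,255],[0,0,0,0,255],[0,0,0,0,255],[0,0,0,0,255]]'
python3 - <<'E'
from h import *
print(read_state()['tool_pos'],read_state()['opening'])
tz=read_state()['tool_pos'][2]
for n in ['scene','side','wrist']:
  im=read_camera(n); cv2.imwrite(f'pics/{n}2.png',im[:,:,::-1]); C=cam(n)
  for q,z,r,g in (('yellow_pot_mid',(tz-.022,tz+.034),.022,(.63,-.167)),('yellow_coaster_top',(0,.004),.045,(.6288,-.1677))):
   for d in silhouettes(n,q)[:2]:
    f,i,k=fit(d['region'],*z,r,C,g); print(n,q,d['confidence'],f,i,k)
E
```

```text
t: 6.82
tool_pos: [0.5974, -0.1155, 0.1414]
orientation: [-2.22, -2.222, 0.001]
force: [0.8, 0.0, -0.2]
opening: 0.0438
t: 7.32
tool_pos: [0.6286, -0.1653, 0.1418]
orientation: [-2.219, -2.222, 0.001]
force: [-0.2, 0.2, -0.5]
opening: 0.0436
[ 0.62857323 -0.16525798  0.1417738 ] 0.04358166563251692
scene yellow_pot_mid 0.75 [ 0.62772572 -0.16401165] 0.7504761904761905 394
scene yellow_pot_mid 0.48 [0.51421065 0.10103474] 0.3587521663778163 207
scene yellow_coaster_top 0.84 [ 0.62943133 -0.16876902] 0.913659793814433 709
side yellow_pot_mid 0.89 [ 0.62938476 -0.16754128] 0.7620605069501226 932
side yellow_pot_mid 0.52 [ 0.41713611 -0.15379681] 0.2505854800936768 321
side yellow_coaster_top 0.76 [ 0.62883026 -0.16828078] 0.9008264462809917 1308
wrist yellow_pot_mid 0.75 [ 0.62924355 -0.1609047 ] 0.7293415819708352 6638
wrist yellow_coaster_top 0.81 [ 0.62977177 -0.16127872] 0.7541864139020538 4862
wrist yellow_coaster_top 0.49 [ 0.43934909 -0.14736772] 0.4574712643678161 3505
```

View pics/side2.png

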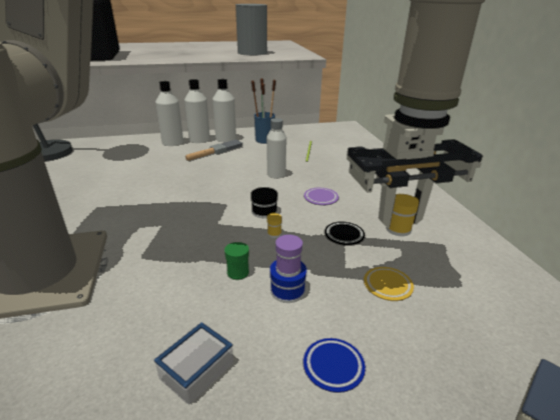

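View pics/wrist2.png

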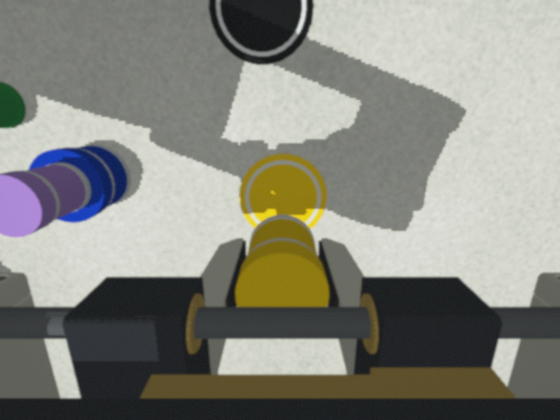

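Held pot and coaster line up within about 3 mm. I'll correct y by −3 mm and lower.

```bash
python3 -m creep '[[-0.003,0,0.01,0,255],[0,0,0.025,0,255],[0,0,0.03,0,255],[0,0,0.025,0,255],[0,0,0.01,0,255],[0,0,0.006,0,255],[0,0,0.003,0,255],[0,0,0.002,0,255],[0,0,0.002,0,255],[0,0,0,0,255],[0,0,0,0,255]]'
```

```text
t: 8.68
tool_pos: [0.6302, -0.169, 0.0309]
orientation: [2.219, 2.221, 0.001]
force: [-0.7, 0.9, -1.3]
opening: 0.0439
```

```bash
python3 -m creep '[[0,0,0.001,0,255],[0,0,0.001,0,255],[0,0,0,0,255]]'; python3 -m creep '[[0,0,0.001,0,255],[0,0,0,0,255],[0,0,0,0,255]]'
```

```text
t: 8.93
tool_pos: [0.6293, -0.1687, 0.0277]
orientation: [2.22, 2.223, 0.0]
force: [-0.0, 0.0, -0.8]
opening: 0.0436
t: 9.18
tool_pos: [0.6295, -0.1688, 0.0268]
orientation: [2.22, 2.222, 0.0]
force: [-0.4, 0.8, 0.0]
opening: 0.0438
```

```bash
python3 -m creep '[[0,0,0.001,0,255],[0,0,0,0,255],[0,0,0,0,255]]'; python3 - <<'E'
from h import *
print(read_state()['force'],read_state()['tool_pos'])
im=read_camera('side'); cv2.imwrite('pics/s3.png',cv2.resize(im[200:320,330:450,::-1],(600,600),interpolation=2))
E
```

```text
t: 9.43
tool_pos: [0.6296, -0.1688, 0.0268]
orientation: [2.22, 2.222, 0.0]
force: [-3.3, 0.1, 8.5]
opening: 0.0439
[-3.29758748  0.14943093  8.48705477] [ 0.62955424 -0.16877251  0.02677802]
```

View pics/s3.png

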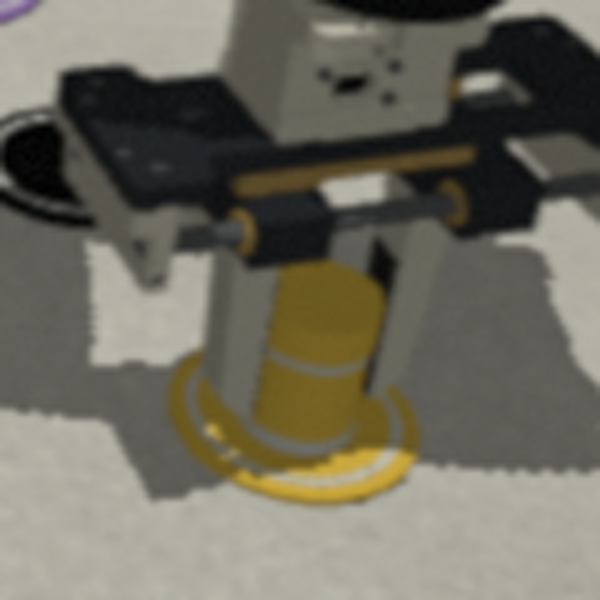

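The pot touches the coaster (8.5 N at the predicted height), centred. Release and lift.

```bash
python3 -m creep '[[0,0,-0.0008,0,255],[0,0,0,0,120],[0,0,0,0,60],[0,0,0,0,0],[0,0,0,0,0],[0,0,0,0,0],[0,0,-0.01,0,0],[0,0,-0.02,0,0],[0,0,-0.035,0,0],[0,0,-0.04,0,0],[0,0,-0.04,0,0],[0,0,-0.035,0,0]]'
python3 - <<'E'
from h import *
print(read_state()['tool_pos'])
for n in ['scene','side']:
  im=read_camera(n); cv2.imwrite(f'pics/{n}4.png',im[:,:,::-1]); C=cam(n)
  for q,z,r,g in (('yellow_pot_mid',(.004,.06),.022,(.63,-.167)),('lilac_pot_mid',(.05,.106),.022,(.445,-.144))):
   for d in silhouettes(n,q)[:2]:
    f,i,k=fit(d['region'],*z,r,C,g); print(n,q,d['confidence'],f,i,k)
E
```

```text
t: 10.48
tool_pos: [0.6295, -0.1688, 0.2102]
orientation: [2.219, 2.221, 0.001]
force: [0.3, -0.5, 0.7]
opening: 0.093
[ 0.62953859 -0.16877008  0.21024531]
scene yellow_pot_mid 0.74 [ 0.62732721 -0.1718034 ] 0.8584474885844748 377
scene yellow_pot_mid 0.66 [0.4659365  0.04211724] 0.45045045045045046 200
scene lilac_pot_mid 0.91 [ 0.44403866 -0.14694291] 0.7798594847775175 333
scene lilac_pot_mid 0.85 [ 0.38968652 -0.043702  ] 0.765375854214123 336
side yellow_pot_mid 0.85 [ 0.62790187 -0.16961963] 0.881139489194499 897
side yellow_pot_mid 0.83 [0.45539172 0.01810403] 0.4549237170596394 328
side lilac_pot_mid 0.76 [ 0.35790262 -0.13972675] 0.7002606429192006 806
side lilac_pot_mid 0.63 [ 0.44397067 -0.1444103 ] 0.8880800727934486 976
```

View pics/scene4.png

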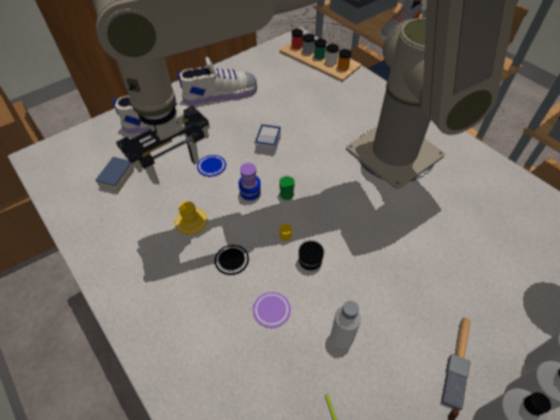

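Yellow stands on its coaster (scene pixel (188,213)), about 2 mm off centre. Next is lilac.

```bash
python3 -m creep '[[0.002,-0.015,0,0,0],[0.004,-0.03,0,0,0],[0.004,-0.03,0,0,0],[0.004,-0.03,0,0,0],[0.004,-0.03,0,0,0],[0.004,-0.03,0,0,0],[0.002,-0.0205,0,0,0],[0,0,0,0,0],[0,0,0,0,0]]'
python3 - <<'E'
from h import *
print(read_state()['tool_pos'])
C=cam('wrist'); im=read_camera('wrist'); cv2.imwrite('pics/w5.png',im[:,:,::-1])
for q,z,r in (('lilac_pot_mid',(.05,.106),.022),):
  for d in silhouettes('wrist',q)[:2]:
    f,i,n=fit(d['region'],*z,r,C,(.444,-.145)); print(q,d['confidence'],f,i,n)
  for d in tip_of('wrist',q)[:2]: print('tip',d['confidence'],d['pixel'],onz('wrist',d['pixel'],sum(z)/2,C))
E
```

```text
t: 11.53
tool_pos: [0.4425, -0.1445, 0.2049]
orientation: [-2.22, -2.22, 0.001]
force: [0.6, -0.6, 1.5]
opening: 0.0931
[ 0.4424931  -0.14453424  0.20494584]
lilac_pot_mid 0.82 [ 0.4452383  -0.14575037] 0.9265676567656765 2246
lilac_pot_mid 0.76 [ 0.37778484 -0.07604036] 0.6731448763250883 1905
tip 0.85 [286.2, 200.3] [ 0.44657724 -0.14616388  0.078     ]
tip 0.7 [215.6, 130.0] [ 0.38165511 -0.07939131  0.078     ]
```

View pics/w5.png

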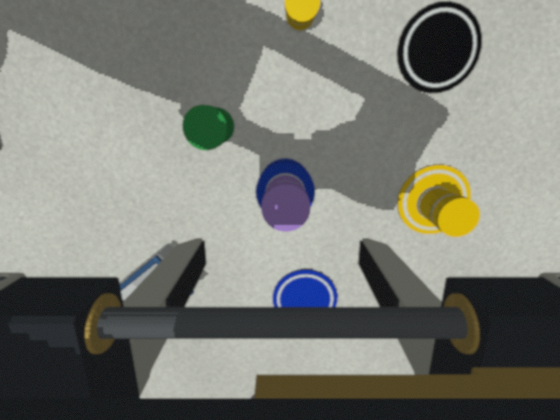

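The lilac pot is at (286,200), on the blue one. I'll shift 3 mm in x and descend.

```bash
python3 -m creep '[[-0.001,0.003,0.02,0,0],[0,0,0.035,0,0],[0,0,0.035,0,0],[0,0,0.022,0,0],[0,0,0.012,0,0],[0,0,0.008,0,0],[0,0,0,0,0],[0,0,0,0,60],[0,0,0,0,90],[0,0,0,0,110],[0,0,0,0,140],[0,0,0,0,255]]' 20
python3 -m creep '[[0,0,0,0,255],[0,0,0,0,255],[0,0,0,0,255],[0,0,0,0,255],[0,0,0,0,255]]' 20
```

```text
t: 12.68
tool_pos: [0.4475, -0.1462, 0.0754]
orientation: [2.219, 2.221, 0.001]
force: [0.1, 1.0, -0.8]
opening: 0.0642
t: 13.1
tool_pos: [0.4468, -0.1459, 0.0745]
orientation: [-2.22, -2.223, 0.0]
force: [-0.7, 0.0, 2.5]
opening: 0.0437
```

```bash
python3 -m creep '[[0,0,-0.01,0,255],[0,0,-0.02,0,255],[0,0,-0.025,0,255],[0,0,-0.015,0,255],[0.01,0.005,0,0,255],[0.025,0.013,0,0,255],[0.035,0.018,0,0,255],[0.035,0.018,0,0,255],[0.035,0.018,0,0,255],[0.035,0.018,0,0,255],[0.035,0.018,0,0,255],[0.035,0.018,0,0,255]]'
python3 -m creep '[[0.034,0.018,0,0,255],[0.024,0.013,0,0,255],[0.0116,0.0052,0,0,255],[0.005,0.003,0,0,255],[0,0,0,0,255],[0,0,0,0,255],[0,0,0,0,255]]'
python3 - <<'E'
from h import *
print(read_state()['tool_pos'],read_state()['opening'])
tz=read_state()['tool_pos'][2]
for n in ['scene','side','wrist']:
  im=read_camera(n); cv2.imwrite(f'pics/{n}6.png',im[:,:,::-1]); C=cam(n)
  for q,z,r,g in (('lilac_pot_mid',(tz-.0245,tz+.0315),.022,(.612,.174)),('lilac_coaster_top',(0,.004),.045,(.612,.1737))):
   for d in silhouettes(n,q)[:2]:
    f,i,k=fit(d['region'],*z,r,C,g); print(n,q,d['confidence'],f,i,k)
E
```

```text
t: 14.1
tool_pos: [0.5725, 0.1021, 0.1432]
orientation: [-2.219, -2.222, 0.001]
force: [0.7, -0.1, 0.1]
opening: 0.0437
t: 14.68
tool_pos: [0.6112, 0.1725, 0.1442]
orientation: [-2.222, -2.221, 0.001]
force: [-0.5, -0.0, -1.5]
opening: 0.0439
[0.6111711  0.17250624 0.14416059] 0.04385355627969889
scene lilac_pot_mid 0.57 [0.6122231  0.18489585] 0.38176197836166925 249
scene lilac_coaster_top 0.9 [0.61433726 0.17496608] 0.8410819949281487 995
scene lilac_coaster_top 0.46 [0.44855387 0.12876902] 0.5127118644067796 488
side lilac_pot_mid 0.74 [0.61141004 0.17161332] 0.7229965156794426 415
side lilac_pot_mid 0.71 [ 0.34965982 -0.22778876] 0.4858323494687131 823
side lilac_coaster_top 0.97 [0.61156978 0.17222689] 0.8395061728395061 476
side lilac_coaster_top 0.65 [0.46197525 0.17497532] 0.5896834701055099 745
wrist lilac_pot_mid 0.66 [0.6115515  0.17798367] 0.785972850678733 7010
wrist lilac_coaster_top 0.89 [0.61408893 0.18014894] 0.739854153455929 4748
```

View pics/wrist6.png

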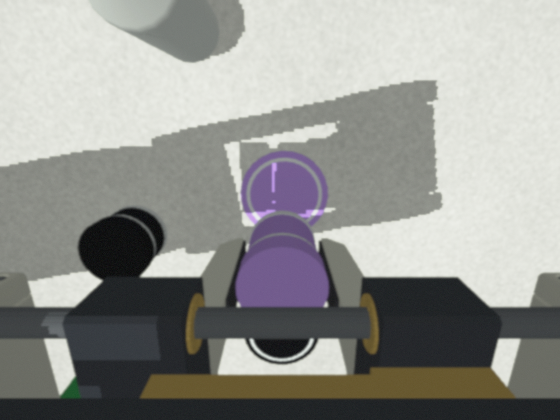

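View pics/scene6.png

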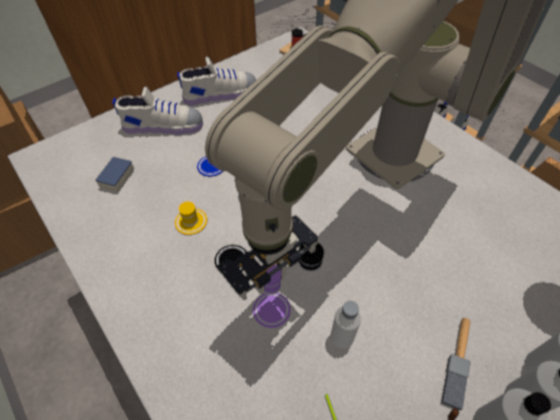

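Lilac is held above its coaster (wrist (283,195)) within about 2 mm. Lowering.

```bash
python3 -m creep '[[0.001,0.001,0.01,0,255],[0,0,0.025,0,255],[0,0,0.03,0,255],[0,0,0.025,0,255],[0,0,0.012,0,255],[0,0,0.006,0,255],[0,0,0.003,0,255],[0,0,0.002,0,255],[0,0,0,0,255],[0,0,0,0,255]]'
python3 -m creep '[[0,0,0.001,0,255],[0,0,0,0,255],[0,0,0,0,255]]'
```

```text
t: 15.97
tool_pos: [0.614, 0.1751, 0.0332]
orientation: [2.219, 2.221, 0.004]
force: [-0.3, -1.0, -0.4]
opening: 0.0438
t: 16.22
tool_pos: [0.6131, 0.1749, 0.0311]
orientation: [2.22, 2.222, 0.001]
force: [0.9, 0.5, -0.2]
opening: 0.0438
```

```bash
python3 -m creep '[[0,0,0.001,0,255],[0,0,0.0005,0,255],[0,0,0,0,255],[0,0,0,0,255]]';python3 -m creep '[[0,0,0.001,0,255],[0,0,0,0,255],[0,0,0,0,255]]'
```

```text
t: 16.55
tool_pos: [0.6126, 0.1749, 0.0288]
orientation: [-2.22, -2.222, 0.0]
force: [0.3, 0.1, -1.0]
opening: 0.0439
t: 16.8
tool_pos: [0.6127, 0.1749, 0.0286]
orientation: [2.22, 2.223, 0.0]
force: [-2.6, -0.4, 5.7]
opening: 0.0433
```

Contact (5.7 N) at the predicted height. Release and lift.

```bash
python3 -m creep '[[0,0,-0.0006,0,255],[0,0,0,0,120],[0,0,0,0,60],[0,0,0,0,0],[0,0,0,0,0],[0,0,0,0,0],[0,0,-0.01,0,0],[0,0,-0.02,0,0],[0,0,-0.035,0,0],[0,0,-0.04,0,0],[0,0,-0.04,0,0],[0,0,-0.02,0,0]]'
python3 - <<'E'
from h import *
print(read_state()['tool_pos'])
for n in ['scene','side']:
  im=read_camera(n); cv2.imwrite(f'pics/{n}7.png',im[:,:,::-1]); C=cam(n)
  for q,z,r,g in (('lilac_pot_mid',(.004,.06),.022,(.612,.174)),('yellow_pot_mid',(.004,.06),.022,(.629,-.168)),('blue_pot_mid',(0,.05),.032,(.445,-.145)),('black_pot_mid',(0,.05),.032,(.455,.131)),('blue_coaster_top',(0,.004),.045,(.4727,-.3075)),('black_coaster_top',(0,.004),.045,(.609,0))):
   for d in silhouettes(n,q)[:2]:
    f,i,k=fit(d['region'],*z,r,C,g); print(n,q,d['confidence'],f,i,k)
E
```

```text
t: 17.8
tool_pos: [0.6148, 0.1753, 0.2008]
orientation: [2.217, 2.22, 0.01]
force: [0.5, 0.7, 0.4]
opening: 0.0929
[0.61478676 0.17530053 0.20083651]
scene lilac_pot_mid 0.56 [0.6124137  0.17512822] 0.8543689320388349 440
scene yellow_pot_mid 0.91 [ 0.62891035 -0.17140101] 0.8511627906976744 366
scene black_pot_mid 0.69 [0.45692173 0.13177189] 0.884020618556701 686
scene blue_coaster_top 0.97 [ 0.47318638 -0.3080218 ] 0.872852233676976 508
scene black_coaster_top 0.64 [0.62379382 0.        ] 0.0835881753312946 118
side lilac_pot_mid 0.92 [ 0.36322732 -0.08244604] 0.8785942492012779 825
side lilac_pot_mid 0.79 [0.61066348 0.17612085] 0.8602794411177644 431
side yellow_pot_mid 0.84 [0.45480581 0.01425626] 0.4591280653950954 337
side yellow_pot_mid 0.59 [ 0.62821939 -0.16955015] 0.8746327130264446 893
side blue_pot_mid 0.82 [ 0.44332227 -0.1438736 ] 0.9391086001255493 1496
side black_pot_mid 0.86 [0.45568163 0.13534911] 0.8937426210153483 768
side blue_coaster_top 0.94 [ 0.47193988 -0.3077253 ] 0.913451511991658 2628
side blue_coaster_top 0.28 [0.60897943 0.1632601 ] 0.5380710659898477 327
side black_coaster_top 0.71 [0.60840992 0.        ] 0.847972972972973 753
```

View pics/side7.png

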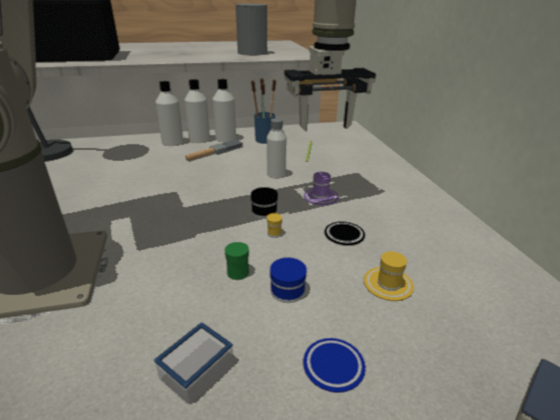

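Lilac stands within about 2 mm (side (321,186)). Next is blue.

```bash
python3 -m creep '[[-0.02,-0.0105,0,0,0],[-0.03,-0.0157,0,0,0],[-0.03,-0.0158,0,0,0],[-0.03,-0.0158,0,0,0],[-0.03,-0.0158,0,0,0],[-0.03,-0.0158,0,0,0],[-0.03,-0.0158,0,0,0],[-0.03,-0.0158,0,0,0],[-0.03,-0.0158,0,0,0],[-0.03,-0.0158,0,0,0],[-0.03,-0.0154,0,0,0],[0,0,0,0,0]]'
python3 -m creep '[[0,0,0,0,0],[0,0,0,0,0]]'
python3 - <<'E'
from h import *
print(read_state()['tool_pos'])
C=cam('wrist'); im=read_camera('wrist'); cv2.imwrite('pics/w8.png',im[:,:,::-1])
for q,z,r in (('blue_pot_mid',(0,.05),.032),):
  for d in silhouettes('wrist',q)[:2]:
    f,i,n=fit(d['region'],*z,r,C,(.444,-.145)); print(q,d['confidence'],f,i,n)
  for d in tip_of('wrist',q)[:2]: print('tip',d['confidence'],d['pixel'],onz('wrist',d['pixel'],sum(z)/2,C))
E
```

```text
t: 19.5
tool_pos: [0.4429, -0.1497, 0.1937]
orientation: [2.224, 2.217, -0.003]
force: [-1.0, 0.0, -0.0]
opening: 0.093
t: 19.67
tool_pos: [0.4453, -0.1451, 0.1937]
orientation: [2.221, 2.221, 0.001]
force: [-0.3, -0.3, 0.4]
opening: 0.0928
[ 0.44526925 -0.14507667  0.19369668]
blue_pot_mid 0.74 [ 0.44499278 -0.14568034] 0.9568965517241379 3219
tip 0.67 [278.6, 190.4] [ 0.44176292 -0.14746882  0.025     ]
```

View pics/w8.png

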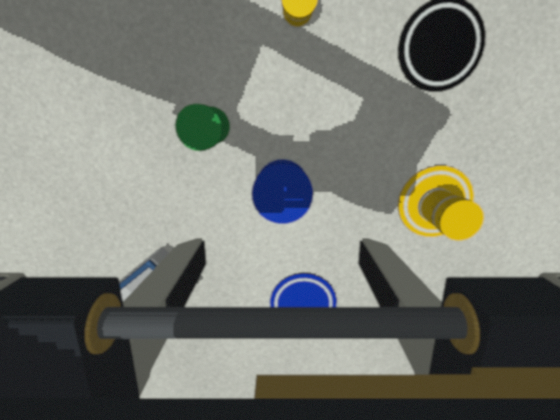

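The tool is centred over the blue pot (282,190). Descend and grip.

```bash
python3 -m creep '[[0,0,0.02,0,0],[0,0,0.035,0,0],[0,0,0.035,0,0],[0,0,0.035,0,0],[0,0,0.025,0,0],[0,0,0.012,0,0],[0,0,0.0095,0,0],[0,0,0,0,0],[0,0,0,0,40],[0,0,0,0,70],[0,0,0,0,100],[0,0,0,0,255]]' 25
python3 -m creep '[[0,0,0,0,255],[0,0,0,0,255],[0,0,0,0,255],[0,0,0,0,255]]' 25
```

```text
t: 20.82
tool_pos: [0.4461, -0.1457, 0.0233]
orientation: [2.219, 2.221, 0.001]
force: [0.0, -0.9, -0.3]
opening: 0.0707
t: 21.15
tool_pos: [0.4457, -0.1456, 0.023]
orientation: [2.219, 2.221, 0.001]
force: [-0.0, 0.7, 6.3]
opening: 0.0641
```

```bash
python3 -m creep '[[0,0,-0.01,0,255],[0,0,-0.02,0,255],[0,0,-0.02,0,255],[-0.01,0.002,0,0,255],[-0.022,0.004,0,0,255],[-0.03,0.005,0,0,255],[-0.03,0.005,0,0,255],[-0.03,0.005,0,0,255],[-0.022,0.004,0,0,255],[-0.012,0.002,0,0,255],[-0.006,0,0,0,255],[0,0,0,0,255]]'
python3 -m creep '[[0,0,0,0,255],[0,0,0,0,255],[0,0,0,0,255]]'
python3 - <<'E'
from h import *
print(read_state()['tool_pos'],read_state()['opening'])
tz=read_state()['tool_pos'][2]
for n in ['scene','side','wrist']:
  im=read_camera(n); cv2.imwrite(f'pics/{n}9.png',im[:,:,::-1]); C=cam(n)
  for q,z,r,g in (('blue_pot_mid',(tz-.023,tz+.027),.032,(.472,-.308)),('blue_coaster_top',(0,.004),.045,(.4727,-.308))):
   for d in silhouettes(n,q)[:2]:
    f,i,k=fit(d['region'],*z,r,C,g); print(n,q,d['confidence'],f,i,k)
E
```

```text
t: 22.15
tool_pos: [0.4716, -0.3079, 0.0713]
orientation: [-2.221, -2.22, 0.0]
force: [-0.4, 0.7, -2.3]
opening: 0.0636
t: 22.4
tool_pos: [0.4721, -0.3061, 0.0719]
orientation: [-2.219, -2.223, -0.0]
force: [-0.3, 1.0, -1.8]
opening: 0.0639
[ 0.47209655 -0.30605231  0.07187753] 0.0639052083729515
scene blue_pot_mid 0.75 [ 0.46971745 -0.30346152] 0.8669950738916257 530
scene blue_coaster_top 0.9 [ 0.47778396 -0.30070287] 0.6884422110552764 418
side blue_pot_mid 0.63 [ 0.47246363 -0.30927752] 0.789059706828745 2207
side blue_coaster_top 0.64 [ 0.46870401 -0.31707852] 0.6359447004608295 1977
wrist blue_pot_mid 0.77 [ 0.47233281 -0.30015521] 0.7469951129309206 11439
wrist blue_coaster_top 0.68 [ 0.47427951 -0.28857665] 0.3443465491923642 4031
wrist blue_coaster_top 0.59 [ 0.27149148 -0.27498998] 0.8065070331794266 8987
```

View pics/side9.png

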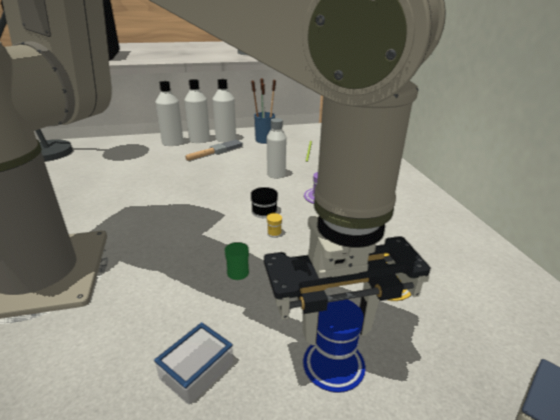

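View pics/wrist9.png

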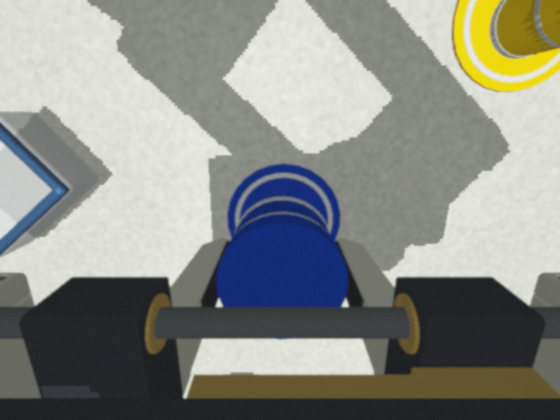

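Blue is centred over its coaster, and the case is well clear on the left. Lowering.

```bash
python3 -m creep '[[-0.002,0.0005,0.01,0,255],[0,0,0.015,0,255],[0,0,0.01,0,255],[0,0,0.005,0,255],[0,0,0.002,0,255],[0,0,0,0,255],[0,0,0,0,255]]'
python3 -m creep '[[0,0,0.001,0,255],[0,0,0,0,255],[0,0,0,0,255]]'
python3 -m creep '[[0,0,0.001,0,255],[0,0,0,0,255],[0,0,0,0,255]]'
```

```text
t: 23.43
tool_pos: [0.4729, -0.3094, 0.0303]
orientation: [2.22, 2.222, 0.0]
force: [-0.5, -0.1, -2.3]
opening: 0.0637
t: 23.68
tool_pos: [0.473, -0.3095, 0.0296]
orientation: [2.22, 2.222, 0.0]
force: [-0.1, -1.0, -2.4]
opening: 0.064
t: 23.93
tool_pos: [0.4727, -0.3093, 0.0281]
orientation: [-2.22, -2.223, 0.0]
force: [-0.6, -0.5, -2.0]
opening: 0.0637
```

```bash
python3 -m creep '[[0,0,0.001,0,255],[0,0,0,0,255],[0,0,0,0,255]]'; python3 -m creep '[[0,0,0.0007,0,255],[0,0,0,0,255],[0,0,0,0,255]]'
```

```text
t: 24.18
tool_pos: [0.4727, -0.3093, 0.0271]
orientation: [2.22, 2.222, 0.0]
force: [-0.5, 0.3, -1.1]
opening: 0.0636
t: 24.43
tool_pos: [0.4727, -0.3093, 0.027]
orientation: [-2.22, -2.223, 0.0]
force: [-2.2, 1.5, 5.6]
opening: 0.0636
```

Contact. Release and lift.

```bash
python3 -m creep '[[0,0,-0.0006,0,255],[0,0,0,0,80],[0,0,0,0,40],[0,0,0,0,0],[0,0,0,0,0],[0,0,0,0,0],[0,0,-0.01,0,0],[0,0,-0.02,0,0],[0,0,-0.035,0,0],[0,0,-0.04,0,0],[0,0,-0.04,0,0],[0,0,-0.025,0,0]]'
python3 - <<'E'
from h import *
print(read_state()['tool_pos'])
for n in ['scene','side']:
  im=read_camera(n); cv2.imwrite(f'pics/{n}10.png',im[:,:,::-1]); C=cam(n)
  for q,z,r,g in (('blue_pot_mid',(.004,.054),.032,(.472,-.308)),('black_pot_mid',(0,.05),.032,(.455,.131))):
   for d in silhouettes(n,q)[:2]:
    f,i,k=fit(d['region'],*z,r,C,g); print(n,q,d['confidence'],f,i,k)
E
```

```text
t: 25.43
tool_pos: [0.4738, -0.3102, 0.2027]
orientation: [2.216, 2.219, 0.001]
force: [0.5, -0.4, 1.4]
opening: 0.0928
[ 0.4738227  -0.31016716  0.20273748]
scene blue_pot_mid 0.94 [ 0.47208053 -0.30879847] 0.8886925795053003 503
scene black_pot_mid 0.69 [0.45786679 0.1316221 ] 0.8851612903225806 686
side blue_pot_mid 0.8 [ 0.47140653 -0.30789593] 0.906444099378882 2335
side black_pot_mid 0.91 [0.45180984 0.13052276] 0.8071005917159764 682
```

View pics/side10.png

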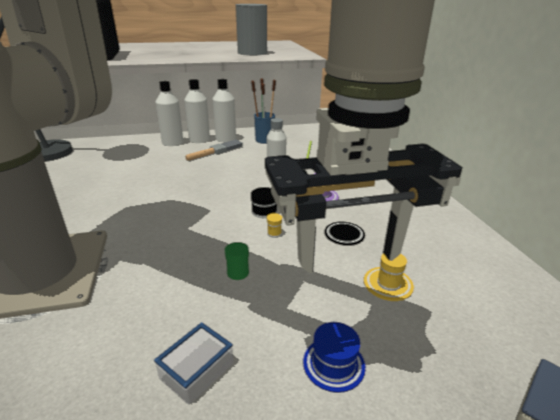

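Blue stands on its coaster within 1–2 mm. Next is black.

```bash
python3 -m creep '[[0.02,0,0,0,0],[0.036,-0.002,0,0,0],[0.036,-0.002,0,0,0],[0.036,-0.002,0,0,0],[0.036,-0.002,0,0,0],[0.036,-0.002,0,0,0],[0.036,-0.002,0,0,0],[0.036,-0.002,0,0,0],[0.036,-0.002,0,0,0],[0.036,0,0,0,0],[0.036,0,0,0,0],[0.036,0,0,0,0]]'
python3 -m creep '[[0.025,0,0,0,0],[0,0,0,0,0],[0,0,0,0,0],[0,0,0,0,0]]'
python3 - <<'E'
from h import *
print(read_state()['tool_pos'])
C=cam('wrist'); im=read_camera('wrist'); cv2.imwrite('pics/w11.png',im[:,:,::-1])
for q,z,r in (('black_pot_mid',(0,.05),.032),):
  for d in silhouettes('wrist',q)[:2]:
    f,i,n=fit(d['region'],*z,r,C,(.457,.132)); print(q,d['confidence'],f,i,n)
  for d in tip_of('wrist',q)[:2]: print('tip',d['confidence'],d['pixel'],onz('wrist',d['pixel'],sum(z)/2,C))
E
```

```text
t: 26.73
tool_pos: [0.4547, 0.1083, 0.1951]
orientation: [-2.219, -2.221, 0.004]
force: [0.0, 0.6, 0.5]
opening: 0.0927
t: 27.07
tool_pos: [0.4554, 0.1311, 0.1956]
orientation: [-2.219, -2.222, 0.004]
force: [-0.1, 0.2, -0.7]
opening: 0.0929
[0.45543841 0.13113779 0.19559435]
black_pot_mid 0.57 [0.45666792 0.13001022] 0.9362214199759326 3112
tip 0.68 [284.9, 184.5] [0.45840623 0.13482087 0.025     ]
```

View pics/w11.png

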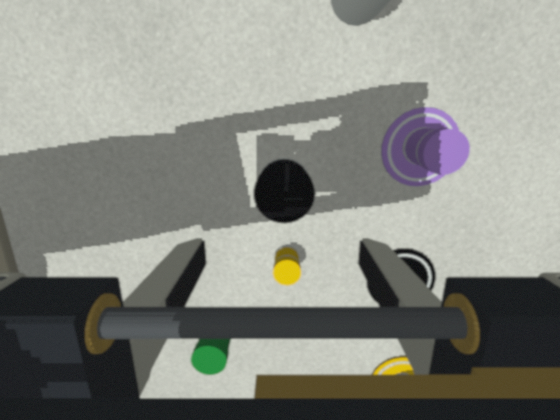

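The black pot is at (284,190), so I'll shift 1.5 mm in x, descend and grip.

```bash
python3 -m creep '[[0,0.0015,0.02,0,0],[0,0,0.035,0,0],[0,0,0.035,0,0],[0,0,0.035,0,0],[0,0,0.027,0,0],[0,0,0.012,0,0],[0,0,0.0095,0,0],[0,0,0,0,0],[0,0,0,0,40],[0,0,0,0,70],[0,0,0,0,100],[0,0,0,0,255]]' 25
python3 -m creep '[[0,0,0,0,255],[0,0,0,0,255],[0,0,0,0,255],[0,0,0,0,255]]' 25
```

```text
t: 28.22
tool_pos: [0.4589, 0.1318, 0.0248]
orientation: [2.219, 2.221, 0.003]
force: [-0.4, 0.1, -0.8]
opening: 0.0706
t: 28.55
tool_pos: [0.4582, 0.1319, 0.0243]
orientation: [2.22, 2.222, 0.001]
force: [-2.6, -0.1, 6.9]
opening: 0.0641
```

```bash
python3 -m creep '[[0,0,-0.01,0,255],[0,0,-0.025,0,255],[0,0,-0.025,0,255],[-0.01,0.01,0,0,255],[-0.02,0.024,0,0,255],[-0.026,0.03,0,0,255],[-0.026,0.03,0,0,255],[-0.024,0.03,0,0,255],[-0.015,0.018,0,0,255],[-0.006,0.006,0,0,255],[-0.003,0.003,0,0,255],[0,0,0,0,255]]'
python3 -m creep '[[0,0,0,0,255],[0,0,0,0,255],[0,0,0,0,255]]'
python3 - <<'E'
from h import *
print(read_state()['tool_pos'],read_state()['opening'])
tz=read_state()['tool_pos'][2]
for n in ['scene','side','wrist']:
  im=read_camera(n); cv2.imwrite(f'pics/{n}12.png',im[:,:,::-1]); C=cam(n)
  for q,z,r,g in (('black_pot_mid',(tz-.0243,tz+.0257),.032,(.609,.001)),('black_coaster_top',(0,.004),.045,(.609,.001))):
   for d in silhouettes(n,q)[:2]:
    f,i,k=fit(d['region'],*z,r,C,g); print(n,q,d['confidence'],f,i,k)
E
```

```text
t: 29.55
tool_pos: [0.6085, 0.0013, 0.0826]
orientation: [-2.221, -2.221, 0.001]
force: [0.8, 0.7, -2.6]
opening: 0.0635
t: 29.8
tool_pos: [0.6081, 0.0029, 0.0834]
orientation: [-2.219, -2.224, 0.0]
force: [-0.4, 0.3, -2.9]
opening: 0.0638
[0.60808712 0.00285802 0.0833666 ] 0.06383225235207556
scene black_pot_mid 0.62 [0.60531332 0.00435039] 0.6563614744351962 552
scene black_coaster_top 0.66 [0.6151328  0.01199418] 0.6267893660531697 635
side black_pot_mid 0.81 [0.60816961 0.00070924] 0.8181818181818182 900
side black_pot_mid 0.53 [-8.21017509e-07  1.00000000e-03] 0.0 3830
side black_coaster_top 0.61 [0.60877698 0.001     ] 0.8987485779294653 790
side black_coaster_top 0.49 [-8.21017509e-07  1.00000000e-03] 0.0 3919
wrist black_pot_mid 0.6 [0.60885132 0.001     ] 0.7723232599480377 11296
wrist black_coaster_top 0.58 [0.61228622 0.02022546] 0.4035282258064516 4225
wrist black_coaster_top 0.17 [0.60840527 0.001     ] 0.30764314928425357 11369h.py:28: RuntimeWarning: invalid value encountered in divide
  m=render(x,y,z0,z1,r,c); v,u=np.mgrid[:420,:560]; return np.array([(m*u).sum(),(m*v).sum()])/m.sum(),m.sum()
```

View pics/side12.png

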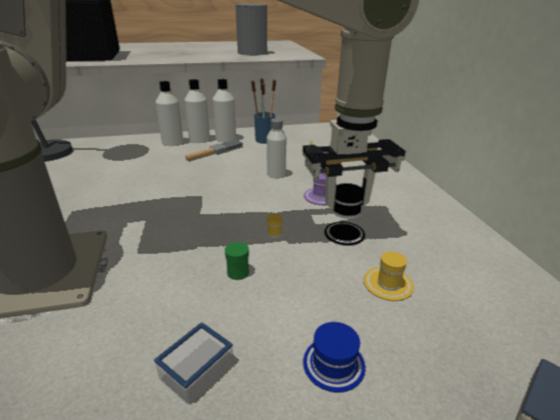

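View pics/wrist12.png

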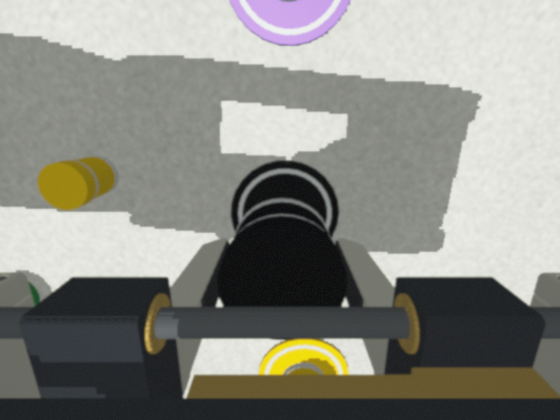

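My fit's relative step made black-coaster y unreliable near 0. I'll re-measure it from the unobstructed first pictures.

```bash
python3 - <<'E'
from h import *
from scipy.optimize import minimize
for n,box in (('scene',(212,242,252,276)),('side',(322,219,367,247))):
  im=cv2.imread(f'pics/{n}0.png'); C=cam(n)
  g=cv2.cvtColor(im,cv2.COLOR_BGR2GRAY); m=np.zeros_like(g); x0,y0,x1,y1=box
  m[y0:y1,x0:x1]=(g[y0:y1,x0:x1]<85)
  h=cv2.convexHull(np.argwhere(m)[:,::-1].astype(np.int32)); reg=np.zeros_like(g); cv2.fillPoly(reg,[h],1)
  v,u=np.nonzero(reg); t=np.array([u.mean(),v.mean()])
  f=minimize(lambda p:((hullcentroid(.6+p[0]/100,p[1]/100,0,.004,.045,C)[0]-t)**2).sum(),[1,1],method='Nelder-Mead').x
  print(n,t,.6+f[0]/100,f[1]/100,reg.sum(),hullcentroid(.6+f[0]/100,f[1]/100,0,.004,.045,C)[1])
# held pot in wrist: coaster ellipse rows
E
```

```text
scene [231.37605804 259.56711004] 0.6104735540300608 0.0022566951513290343 827 935.2901960784313
side [344.35173299 233.25032092] 0.6095511102974415 0.0011887251138686917 779 876.6901960784314
```

The coaster is at (.610,.0015), so the held pot is about 2 mm off. Correcting and lowering.

```bash
python3 -m creep '[[-0.001,0.0015,0.01,0,255],[0,0,0.018,0,255],[0,0,0.015,0,255],[0,0,0.006,0,255],[0,0,0.003,0,255],[0,0,0,0,255],[0,0,0,0,255]]'
python3 -m creep '[[0,0,0.001,0,255],[0,0,0.001,0,255],[0,0,0,0,255],[0,0,0,0,255]]'
python3 -m creep '[[0,0,0.001,0,255],[0,0,0,0,255],[0,0,0,0,255]]'
```

```text
t: 30.83
tool_pos: [0.6108, 0.0008, 0.0319]
orientation: [2.22, 2.222, 0.001]
force: [0.5, 1.3, -2.9]
opening: 0.0639
t: 31.17
tool_pos: [0.6107, 0.0009, 0.0299]
orientation: [2.22, 2.222, 0.001]
force: [0.0, 0.7, -3.1]
opening: 0.064
t: 31.42
tool_pos: [0.6104, 0.0009, 0.0284]
orientation: [2.22, 2.223, -0.0]
force: [-0.0, 0.5, -2.9]
opening: 0.0637
```

```bash
python3 -m creep '[[0,0,0.0007,0,255],[0,0,0,0,255],[0,0,0,0,255]]'; python3 -m creep '[[0,0,0.0007,0,255],[0,0,0,0,255],[0,0,0,0,255]]'
```

```text
t: 31.67
tool_pos: [0.6104, 0.0008, 0.0284]
orientation: [2.22, 2.223, -0.0]
force: [-5.0, 0.5, 6.6]
opening: 0.0638
t: 31.92
tool_pos: [0.6104, 0.0009, 0.0284]
orientation: [2.22, 2.223, -0.0]
force: [-8.9, 0.5, 11.9]
opening: 0.0635
```

Contact. Back off a hair, release and lift.

```bash
python3 -m creep '[[0,0,-0.0012,0,255],[0,0,0,0,80],[0,0,0,0,40],[0,0,0,0,0],[0,0,0,0,0],[0,0,0,0,0],[0,0,-0.01,0,0],[0,0,-0.02,0,0],[0,0,-0.035,0,0],[0,0,-0.04,0,0],[0,0,-0.04,0,0],[0,0,-0.04,0,0]]'
python3 -m creep '[[0,0,-0.04,0,0],[0,-0.03,0,0,0],[0,-0.04,0,0,0],[0,-0.04,0,0,0],[0,-0.02,0,0,0],[0,0,0,0,0],[0,0,0,0,0],[0,0,0,0,0]]'
python3 - <<'E'
from h import *
from scipy.optimize import minimize
T={'yellow':(.629,-.168,.06,.022),'lilac':(.612,.174,.06,.022),'blue':(.4725,-.308,.054,.032),'black':(.61,.0015,.054,.032)}
for n in ['scene','side']:
  im=read_camera(n); cv2.imwrite(f'pics/{n}13.png',im[:,:,::-1]); C=cam(n)
  for q,(x,y,h,r) in T.items():
   for d in silhouettes(n,q+'_pot_mid')[:2]:
    v,u=np.nonzero(d['region']); t=np.array([u.mean(),v.mean()])
    f=minimize(lambda p:((hullcentroid(x+p[0]/100,y+p[1]/100,.004,h,r,C)[0]-t)**2).sum(),[.1,.1],method='Nelder-Mead').x
    m=render(x+f[0]/100,y+f[1]/100,.004,h,r,C)>.5
    print(n,q,round(d['confidence'],2),'off mm',np.round(f*10,1),'iou',round((m&d['region']).sum()/(m|d['region']).sum(),2))
print(read_state()['tool_pos'],read_state()['force'])
E
```

```text
t: 32.92
tool_pos: [0.61, 0.0009, 0.2159]
orientation: [2.22, 2.222, 0.0]
force: [0.3, -0.0, 0.1]
opening: 0.0928
t: 33.58
tool_pos: [0.4811, 0.0007, 0.2542]
orientation: [2.219, 2.221, 0.002]
force: [-0.5, 0.5, -0.1]
opening: 0.0927
scene yellow 0.78 off mm [-164.4  208.1] iou 0.41
scene yellow 0.68 off mm [1.  0.8] iou 0.85
scene lilac 0.96 off mm [-0.1  1.9] iou 0.85
scene lilac 0.69 off mm [1. 1.] iou 0.0
scene blue 0.95 off mm [0.6 1.2] iou 0.92
scene black 0.81 off mm [ 2.3 -1.1] iou 0.88
side yellow 0.85 off mm [-174.8  184.9] iou 0.49
side yellow 0.74 off mm [-1.3 -0.8] iou 0.91
side lilac 0.77 off mm [-136.9  116.8] iou 0.0
side lilac 0.75 off mm [-1.3  2.9] iou 0.79
side blue 0.72 off mm [-1.   0.1] iou 0.92
side black 0.82 off mm [-0.1  1.6] iou 0.9
[0.48046275 0.0007337  0.25305219] [-0.58026371  0.50975481  0.06176022]
```

View pics/side13.png

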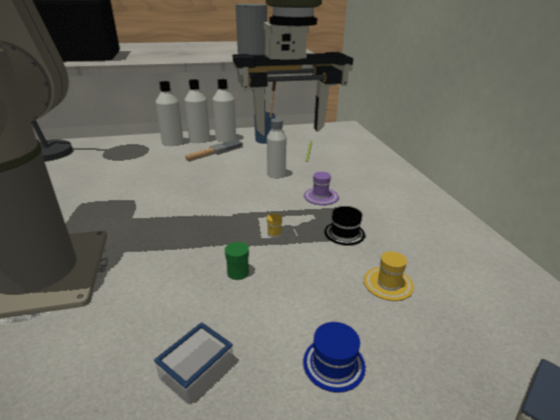

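View pics/scene13.png

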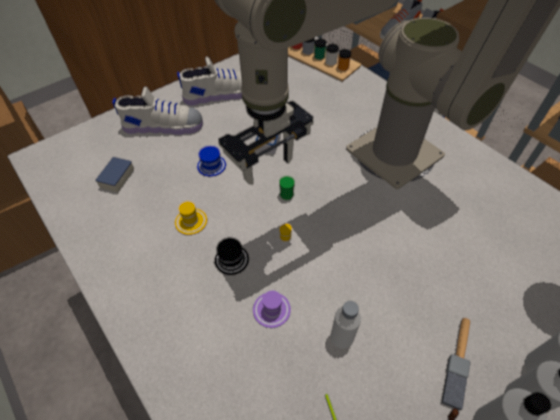

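All four pots stand upright on their own coasters, the bottle and case haven't moved in the pictures, and the arm is clear. Handing in.

```bash
python3 -c "
from plant import *
print(close_job())"
```

```text
the job is handed in; nothing more can be done
None
```

All four pots are standing upright on the coasters of their own colours. I set them down in the order yellow, lilac, blue, black, each pressed lightly onto its coaster before release, and handed the job in at about 34 s.

- **Placement:** the last scene and side pictures put each pot within about 3 mm of its coaster's centre, against a limit of 15 mm.
- **Robot and surroundings:** the arm was clear of everything and the force reading was near zero. The bottle, case and look-alikes looked unmoved in those pictures; I did not re-measure them.
- **Disagreements:** the networks kept offering the small yellow and the green pot, which I rejected by size, colour and position. My first position fit for the black coaster was unreliable, so I measured it again from the first pictures before setting the black pot down. That reading differed from the earlier ones by only a few millimetres.

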